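# Roll the lens tube in under the inspection microscope

## Task

The black lens tube is parked on the rubber-faced ways of the inspection stand, behind a red-winged brass stop plug that is stuck in its taper. Twist the plug to break it free, pull it out and put it in the blue tray; then, pushing gently on the tube's side and never lifting it, roll the tube along the ways until it lies still and square on the yellow index line under the microscope, without letting it run past the line. Do not knock the microscope, and leave everything else where it is.

Things in the scene. Friction and masses are not known exactly. Their poses are not given: they have to be found in the camera images.
- stand: Fixed inspection stand: grey base plate 460 x 200 mm, 12 mm thick, with two rubber-faced ways along it. Origin on the table under the index line, midway between the ways; +x is the roll direction, y across the ways, z up. Plate: x -270 to +190 mm, y -100 to +100 mm. The +x axis points to the robot's right (world -y), turned up to 15 degrees either way.
- index (a point): Middle of the yellow index line, at the height of the ways' tops (stand x 0, y 0, 30 mm above the table; axes as the stand's). The line is 3 mm wide and runs along y over both ways and the plate beside them. The ways: two parallel black rubber faces, each 16 mm wide, centred at y = +29 and -29 mm, from x = -265 to +55 mm.
- ringlight (a point): Centre of the underside of the microscope's white ring light, 80 mm across and 20 mm thick, straight above the index line, 155 mm above the table. Axes as the stand's.
- microscope: Fixed microscope on the stand, same origin and axes as the stand. Above the ring light a barrel up to 62 mm across, to 385 mm up. Steel column 32 mm across at x = +145 mm, 362 mm tall; on it at 272 mm up a focus block with knobs, 100 mm over the knobs along y; a 36 mm thick arm at 244 to 280 mm joins block and barrel. 5 N on it counts as a knock.
- socket: Fixed brass taper socket, 38 mm across, between the ways (stand x = -110 mm, y = 0). Origin at the centre of its mouth, 27 mm above the table, 3 mm lower than the ways' tops; z up.
- plug: Brass stop plug, 110 g, stuck in the socket. Origin on its axis under the collar (level with the socket's mouth while seated), z up. Collar 26 mm across, z 0 to 5 mm. Red wing to grip: 34 mm along x, 12 mm thick along y, z 5 to 35 mm; at first within 42 degrees of the stand's x. Shank 18 mm across, z 0 to -22 mm. A straight pull is blocked; turned 35 to 90 degrees either way it lifts out.
- tube: Smooth black lens tube with a brass and a silver band, glass ends: cylinder 40 mm across, 80 mm long, 100 to 210 g. Origin at its middle, y along its axis. It lies across the ways, axis 50 mm above the table, 185 to 215 mm before the index line, square within 2 degrees. A light central push rolls it on as it lies; let go at 50 mm/s it stops within 5 mm. 15 N on it is too hard.
- tray: Fixed open blue plastic tray, 150 mm (its x) x 110 mm (its y), 28 mm high, walls and floor 4 mm. Origin on the table under its centre. It stands either to the left or to the right of the stand.
- spare: Bystander: silver lens cell 30 mm across, 45 mm tall, standing on the base plate beside the ways on the +y side. Origin at the centre of its underside.
- cap: Bystander: black lens cap 36 mm across, 13 mm high, on the base plate beside the ways on the -y side. Origin at the centre of its underside.
- pcb: Bystander: green circuit board 110 x 80 mm with parts up to 22 mm high. Origin under its centre.
- tin: Bystander: yellow flux tin 76 mm across, 78 mm tall. Origin at the centre of its underside.
- reel: Bystander: solder reel 62 mm across, 50 mm tall. Origin at the centre of its underside.
- hands: Bystander: helping-hands stand, foot 70 mm across, rod 162 mm tall, cross bar 150 mm along its y, 130 mm up. Origin at the centre of its underside.
- block: Bystander: wooden block 50 x 120 mm with two brass-capped terminals, 48 mm tall. Origin at the centre of its underside.
- driver: Bystander: screwdriver 160 mm long lying along its x, handle to -x. Origin under its middle.
Not all that is in view belongs to the job. Leave any purple look-alike of the plug alone. Leave any white look-alike of the tray alone.

How it is judged:
On the way, in this order (a step that is already met when the one before it is completed fails the run):
1. the plug is twisted free and lifted 30 mm clear of its socket, with the tube still parked at least 150 mm before the line (z of plug in the frame of stand above 0.057 m and x of tube in the frame of stand below -0.15 m), for 0.1 s.
2. the tube rolls along the ways: between 100 and 20 mm before the line it turns about its axis while it lies on the ways (x of tube in the frame of stand between -0.1 and -0.02 m and angular speed of tube above 0.3 rad/s and height (world z) of tube below 0.055 m), for 0.15 s.
At the end, for the whole second after the job is handed in: The tube lies still on both ways with its axis within 5 mm of the index line, within 6 degrees of square to the ways and within 15 mm of centred across them; the plug lies still inside the blue tray (x of tube in the frame of stand between -0.005 and 0.005 m and y of tube in the frame of stand between -0.015 and 0.015 m and angle between the y axis of tube and the y axis of stand, either way round below 0.1 rad and height (world z) of tube between 0.046 and 0.054 m and linear speed of tube below 0.005 m/s and linear speed of plug below 0.02 m/s and x of plug in the frame of tray between -0.068 and 0.068 m and y of plug in the frame of tray between -0.048 and 0.048 m and height (world z) of plug below 0.04 m); the robot touches nothing.
It fails at once if the tube runs more than 10 mm past the index line (x of tube in the frame of stand above 0.01 m).
It fails at once if the tube is lifted more than 10 mm off the ways, or falls off them (height (world z) of tube above 0.06 m or height (world z) of tube below 0.04 m).
It fails at once if the tube is pressed with more than 15 N (contact force between the fingers and tube above 15 N).
It fails at once if the microscope is knocked (more than 5 N) (contact force between any of the arm, the fingers, plug and microscope above 5 N).
It fails at once if a bystander is moved by more than 20 mm or tipped over (distance of any of spare, cap, pcb, tin, reel, hands, block, driver from where it was at the start of the episode above 0.02 m or angle between any of spare, tin, reel, hands's own z axis and vertical above 0.4 rad).
It also fails if it takes over 72 s, if anything falls off the work surface, if the arm or the gripper's body presses on something with over 40 N, if the wrist force passes 120 N, or if a joint passes its speed limit or range.

## Robot

A 6-joint arm with a two-finger parallel gripper is mounted at the origin on the work surface. World frame = base frame: x ahead of the robot, y to its left, z up, the work surface at z = 0. Lengths are in m, angles in rad, forces in N, time in s.
With the tool pointing down it reaches from about 0.35 to 0.975 m from the base axis. Payload 4.9 kg.
Tool frame: the origin (TCP) lies on the front face of the gripper's body, between the roots of the fingers; the fingertips stand ctrl.finger_overhang ahead of it and the grasp point (between the pads) lies 54 mm ahead of it (ctrl.finger_overhang is the distance from the TCP to the fingertips, in m); z points along the fingers, y is the line along which they close (so a half turn about z gives the same grasp; the last joint's range is limited). The gripper opens to 85 mm and grips with 20 to 120 N. Pads are 22 mm wide; open, the fingers measure 114 mm over their backs; the gripper's body (76 mm by 85 mm) begins 54 mm behind the grasp point. The pads swing forward as they close: fully open they stand 13 mm farther back than shut.
Start: joints at [0.998, 0.053, 1.613, -0, 1.476, -0.119], TCP at [0.274, 0.562, 0.304] pointing down, gripper open.
Joint ranges: [-3.01, 3.01], [-1.01, 2.22], [0.06, 2.58], [-1.02, 4.17], [0.09, 2.62], [-3.14, 3.14]. Speed limits (rad/s): [2.57, 2.57, 3.14, 3.14, 3.14, 3.14].

## Interface

Orientations are given as a rotation vector (axis times angle).
In Python, from station import ctrl, vision gives the robot as it stands. The module is installed in compiled form; this text tells all that it offers.
- The arm moves only by the tool drive_tool, never from a script. Its argument "rows" is a list of rows, each a list of 2 entries, a list of its own where there are three numbers: the shift along the tool's x, y, z in m, then the turn about the tool's z in rad. A call has 1 to 10 rows; each row shifts and turns the commanded pose from where the row before left it, along the tool's axes as they then stand; what a row does not reach is not made up. A row lasts 1/10 s, in which the tool goes at most 50 mm and 8.59 degrees, less where a joint would pass 70% of its speed; a pose out of reach is approached as far as the arm can. A call with a gripper value outside its range is refused whole. "jaw" is the closure, from 0 (fully open) to 1 (shut), set as the call begins (left out, the last holds). The fingers move at their own pace and stop on an object; "grip_force" is the grip in N (left out, the last holds). Time passes only in rows, so rows that do not move let the fingers close. It gives the time, the measured TCP pose, the force, the opening and the grip force at its end, in the units of the state.
- ctrl.get_obs(): the state, without advancing time (a new reading comes with each control period).
- vision.get_image(name): name is "scene" or "side" or "wrist"; returns a dict with "image" (480x640x3 uint8, blue, green, red), "vertical_fov" (degrees; the focal length in pixels is half the picture's height over the tangent of half this angle, whatever the lens; pixels are square), "cx", "cy" (the principal point, pixels), "dist_coeffs" ([k1, k2, p1, p2, k3] as OpenCV has them; the pictures are not rectified), "R" (3x3) and "t" (3): a world point X has camera coordinates R X + t. Camera axes: x right, y down, z forward; pixel columns grow to the right and rows downward; lengths in m; the calibration is good to about 2 mm. A picture is of the moment at which its call begins. There is no depth.
- ctrl.finish_job(): hands the job in; it is judged then, once.
The state is a dict: "t": time; "q": joint angles; "dq": joint speeds; "effort": joint torques, N m; "tool_pos": TCP position; "tool_rot": TCP orientation; "contact_force": force on the tool from outside, world axes, zero at the start; "wrist_torque": the same for the moment, N m; "opening": finger opening in m; "grip_force": force on a finger pad.
Only numpy, scipy, OpenCV 4.12 (cv2) and the standard library are available. Lean on these libraries where they do the work, as an engineer would, in place of code of your own. Each camera call takes 0.05 s, during which the arm holds its last target. There are 200 camera calls.

## Working session

There is one attempt and no reset: what is moved stays moved. The work goes in short steps, Python scripts to look and compute and a tool call to move; the robot and the scene stay as the last step left them, time stands still between calls to the robot, and variables do not carry over. Pictures are saved under pics/ and viewed, at most 10 in all, crops included, and the job is handed in when it is done.

Besides the shell and the picture viewer there is one more tool, called as name(argument=value, ...), one argument or row to a line, values as JSON. drive_tool: Moves the arm, as the interface text tells. Its arguments: {"type":"object","properties":{"rows":{"type":"array","items":{"type":"array"}},"jaw":{"type":"number"},"grip_force":{"type":"number"}},"required":["rows"]}

```bash
mkdir -p pics; cat > h.py <<'E'
import numpy as np, cv2
from scipy.spatial.transform import Rotation as R
from station import ctrl, vision
def get(name,save=None):
    d=vision.get_image(name)
    f=240/np.tan(np.radians(d["vertical_fov"])/2)
    d["K"]=np.array([[f,0,d["cx"]],[0,f,d["cy"]],[0,0,1]]); d["D"]=np.array(d["dist_coeffs"],float)
    d["R"]=np.array(d["R"]);d["t"]=np.array(d["t"])
    if save: cv2.imwrite("pics/"+save,d["image"])
    return d
def ray(d,uv):
    n=cv2.undistortPoints(np.array(uv,float).reshape(-1,1,2),d["K"],d["D"]).reshape(-1,2)
    c=-d["R"].T@d["t"]; v=np.c_[n,np.ones(len(n))]@d["R"]
    return c,v
def at_z(d,uv,z):
    c,v=ray(d,uv); return c+v*((z-c[2])/v[:,2])[:,None]
def proj(d,X):
    return cv2.projectPoints(np.array(X,float).reshape(-1,1,3),cv2.Rodrigues(d["R"])[0],d["t"],d["K"],d["D"])[0].reshape(-1,2)
E
python3 - <<'E'
from h import *
import pickle
print(ctrl.finger_overhang, ctrl.get_obs())
for n in("scene","side"):
    d=get(n,n+"0.png"); pickle.dump(d,open(n+"0.pkl","wb")); print(n,-d["R"].T@d["t"],d["R"][2],d["vertical_fov"],d["D"])
E
```

```text
0.0726 {'t': 0.0, 'q': array([ 9.98029082e-01,  5.33221774e-02,  1.61430531e+00, -2.34541630e-06,
        1.47600614e+00, -1.19010131e-01]), 'dq': array([-6.91514213e-04,  9.05140838e-04,  4.33887144e-04,  3.94426714e-05,
        5.13942553e-05,  4.01948890e-04]), 'effort': array([-7.05626808e-04, -3.93704939e+01, -3.70164692e+01, -2.62115946e-04,
        7.37747789e-03,  9.30862001e-06]), 'tool_pos': array([0.27370848, 0.56134308, 0.30267762]), 'tool_rot': array([-7.06505150e-01, -3.06041049e+00,  3.01666092e-03]), 'contact_force': array([-0.64962951, -1.00266865, -0.1085151 ]), 'wrist_torque': array([-0.02545118,  0.02344388,  0.01993801]), 'grip_force': 0.0, 'opening': 0.08554012975586818}
scene [1.10002396 0.83059353 0.74601969] [-0.47416835 -0.69881029 -0.53556376] 50.70322967683457 [-0.12974528  0.          0.          0.          0.        ]
side [-0.12218638 -0.6553515   0.94465047] [ 0.52110642  0.55327678 -0.64987145] 54.39169627489997 [-0.11433608  0.          0.          0.          0.        ]
```

View pics/scene0.png

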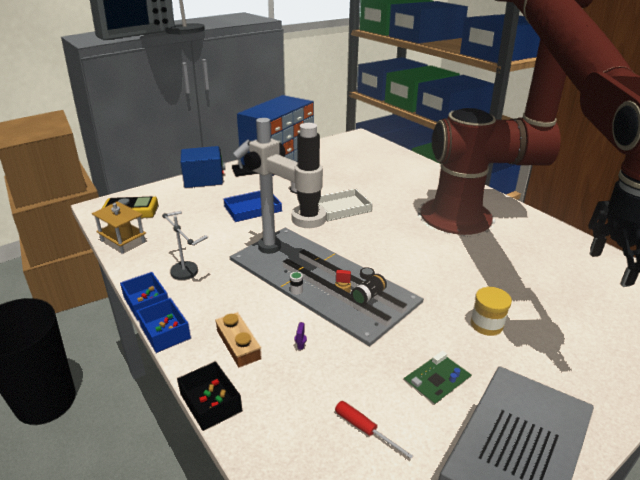

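View pics/side0.png

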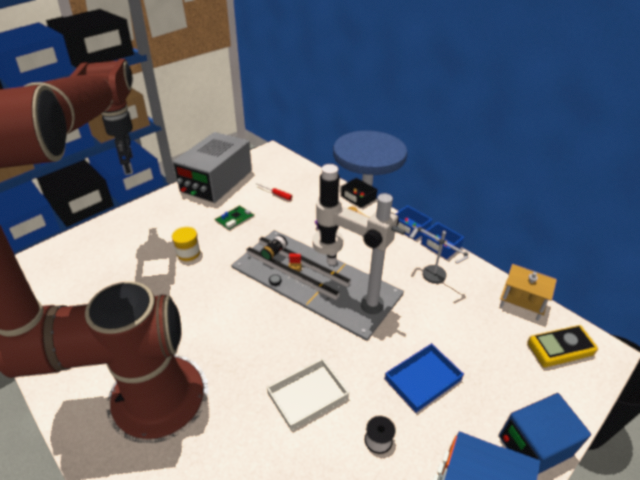

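The scene view shows the stand with corners near (231,259), (370,338), (422,298) and (290,230). The red plug is at (343,277) and the tube at (368,285).

- **Plug candidates:** red at (343,277) in the socket and purple at (300,335) on the table. The red one is meant, since it is red-winged and seated in the socket.
- **Tray candidates:** empty blue at scene (252,206) / side (424,378), white at (345,205) / (308,394), and blue part bins at (143,292) and (163,325). The empty blue one by the stand is meant.

One composite crop should confirm both.

```bash
python3 - <<'E'
from h import *
import pickle
from scipy.optimize import least_squares
S=pickle.load(open("scene0.pkl","rb"));D=pickle.load(open("side0.pkl","rb"))
C=[[.19,.1],[-.27,.1],[-.27,-.1],[.19,-.1]]
ps=np.array([[231,259],[370,338],[422,298],[290,230]],float)
pd=np.array([[402,295],[276,233],[233,267],[364,330]],float)
def W(p,X):
    c,s=np.cos(p[2]),np.sin(p[2]); X=np.array(X,float)
    return np.c_[p[0]+c*X[:,0]-s*X[:,1],p[1]+s*X[:,0]+c*X[:,1],X[:,2]]
X=np.c_[C,[.012]*4]
f=lambda p:np.r_[(proj(S,W(p,X))-ps).ravel(),(proj(D,W(p,X))-pd).ravel()]
r=least_squares(f,[.6,0,-1.57],loss="soft_l1"); print(r.x,np.degrees(r.x[2])+90,f(r.x).round(1))
print("tray",at_z(D,[[424,378]],.01),at_z(S,[[252,206]],.01))
a=cv2.resize(S["image"][220:345,220:430],None,fx=3.8,fy=3.8,interpolation=cv2.INTER_CUBIC)[:,:798]
b=cv2.resize(D["image"][225:425,225:475][:, :],None,fx=1.0,fy=1.0)
b1=cv2.resize(D["image"][225:335,225:410],(210,125)); 
cv2.imwrite("pics/c1.png",a)
b=cv2.resize(D["image"][225:425,225:475],(750,600),interpolation=cv2.INTER_CUBIC);cv2.imwrite("pics/c2.png",b)
E
```

```text
[ 0.51874896 -0.01476955 -1.38785743] 10.481626835486495 [ 0.5 -6.4 -1.4  2.5  1.9 -1.  -2.2 -5.3  1.1 -2.1 -1.7 -3.5 -3.1 -2.7
  0.4 10.5]
tray [[ 0.47697411 -0.38841558  0.01      ]] [[ 0.48332499 -0.37769298  0.01      ]]
```

View pics/c1.png

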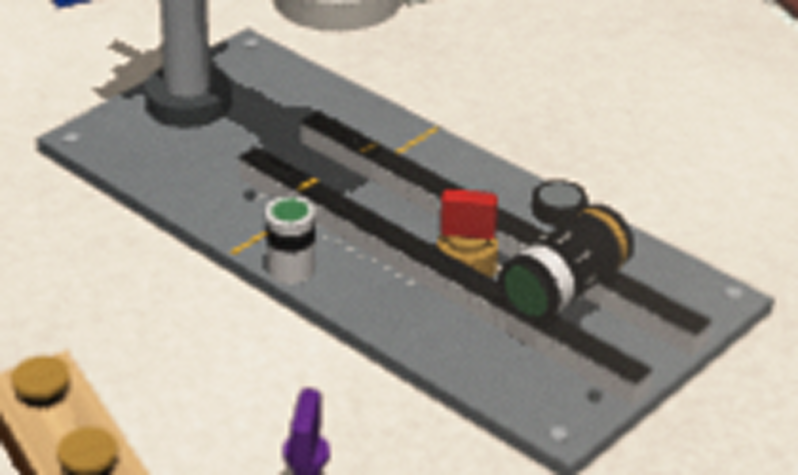

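View pics/c2.png

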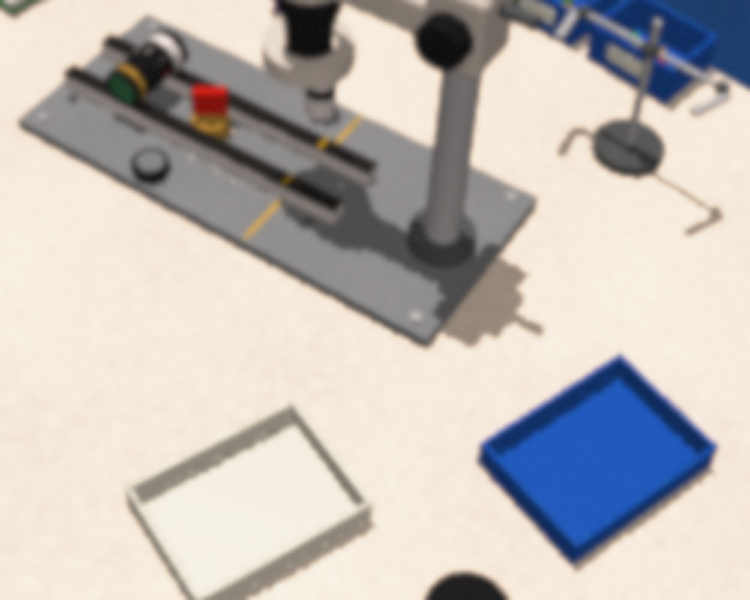

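The crops confirm the targets. The red-winged plug is at crop1 (469,215), in the brass socket in front of the tube at (565,262). The empty blue tray is at crop2 (598,460), and the purple plug and white tray are the look-alikes. Next I refit with the better corners.

```bash
cat > fit.py <<'E'
from h import *
import pickle
from scipy.optimize import least_squares
S=pickle.load(open("scene0.pkl","rb"));D=pickle.load(open("side0.pkl","rb"))
X=np.array([[.19,.1,.012],[-.27,.1,.012],[-.27,-.1,.012],[.19,-.1,.012],[0,.029,.03],[0,-.029,.03]])
c1=lambda a:(np.array(a,float)+.5)/3.8-.5+220
c2=lambda a:(np.array(a,float)+.5)/3-.5+225
ps=c1([[38,143],[570,470],[772,302],[248,33],[308,184],[368,149]])
pd=c2([[535,203],[148,17],[22,122],[428,343],[325,143],[287,182]])
def W(p,X):
    c,s=np.cos(p[2]),np.sin(p[2]); X=np.array(X,float)
    return np.c_[p[0]+c*X[:,0]-s*X[:,1],p[1]+s*X[:,0]+c*X[:,1],X[:,2]]
def inv(p,P):
    c,s=np.cos(p[2]),np.sin(p[2]); d=np.array(P)[:,:2]-p[:2]
    return np.c_[c*d[:,0]+s*d[:,1],-s*d[:,0]+c*d[:,1]]
f=lambda p:np.r_[(proj(S,W(p,X))-ps).ravel(),(proj(D,W(p,X))-pd).ravel()]
r=least_squares(f,[.6,0,-1.57],loss="soft_l1"); st=r.x
E
python3 - <<'E'
from fit import *
print(st,np.degrees(st[2])+90,f(st).round(1))
np.save("st.npy",st)
print("plug world",W(st,[[-.11,0,.027]]))
T=at_z(D,c2([[620,360],[714,448],[577,562],[482,455]]),.028); print("tray",T,T.mean(0))
print("wing top scene",inv(st,at_z(S,c1([[443,192],[497,196]]),.062)),"side",inv(st,at_z(D,c2([[195,87],[226,90]]),.062)))
# tube ends: white(+y) end centre / brass(-y) end
print("tube +y end",inv(st,at_z(S,c1([[527,291]]),.05)),"-y end", inv(st,at_z(D,c2([[123,84]]),.05)))
print("spare",inv(st,at_z(S,c1([[290,210]]),.057)),"cap",inv(st,at_z(D,c2([[150,160]]),.025)))
print("hands foot",at_z(S,[[183,270]],.01))
o=ctrl.get_obs(); print(R.from_rotvec(o["tool_rot"]).as_matrix().round(3))
E
```

```text
[ 0.52575304 -0.01170236 -1.36993778] 11.50834713084815 [-0.6 -2.5 -0.5 -1.3  0.4 -1.6  0.1 -2.3 -0.3 -0.6  0.3 -1.2  0.8 -2.3
 -0.  -1.7 -1.4 -1.5 -0.7 -1.3 -0.6 -0.3  0.2 -1.2]
plug world [[0.50380686 0.09608616 0.027     ]]
tray [[ 0.55400814 -0.34816172  0.028     ]
 [ 0.53873571 -0.44996798  0.028     ]
 [ 0.38598382 -0.43583403  0.028     ]
 [ 0.40490616 -0.32921992  0.028     ]] [ 0.47090846 -0.39079591  0.028     ]
wing top scene [[-0.09878358  0.01092989]
 [-0.12501303 -0.00854047]] side [[-0.1215426  -0.00739549]
 [-0.09534896  0.00621974]]
tube +y end [[-0.18698024  0.03737603]] -y end [[-0.18856605 -0.03385916]]
spare [[-0.04026128  0.0832007 ]] cap [[-0.11973013 -0.07968721]]
hands foot [[ 0.78673456 -0.18546074  0.01      ]]
[[-0.899  0.438 -0.001]
 [ 0.438  0.899 -0.002]
 [ 0.    -0.002 -1.   ]]
```

drive_tool(
  rows=[
    [[-0.036,-0.028,0.004],0],
    [[-0.036,-0.028,0.004],0],
    [[-0.036,-0.028,0.004],0],
    [[-0.036,-0.028,0.004],0],
    [[-0.036,-0.028,0.004],0],
    [[-0.036,-0.028,0.004],0],
    [[-0.036,-0.028,0.004],0],
    [[-0.036,-0.028,0.004],0],
    [[-0.036,-0.028,0.004],0],
    [[-0.036,-0.028,0.004],0],
  ],
  jaw=0.4,
)

```text
t: 1.1
tool_pos: [0.475, 0.1504, 0.2634]
tool_rot: [-0.707, -3.061, 0.0]
contact_force: [0.0, 0.5, -0.7]
opening: 0.0513
grip_force: 0.0
```

```bash
cat >> h.py <<'E'
def goto(P,yaw_y=None,o=None):
    """tool-axis shift to world P; turn about tool z so that tool y points at world angle yaw_y (deg, mod 180)"""
    o=o or ctrl.get_obs(); M=R.from_rotvec(o["tool_rot"]).as_matrix()
    s=M.T@(np.array(P)-o["tool_pos"]); a=np.degrees(np.arctan2(M[1,1],M[0,1]))
    print("t",round(o["t"],2),"tcp",o["tool_pos"].round(4),"tooly deg",a.round(2),"shift",s.round(4),"q6",o["q"][5].round(2),"F",np.round(o["contact_force"],1),"open",round(o["opening"],4))
    if yaw_y is not None: print("turn",np.radians(-((yaw_y-a+90)%180-90)).round(4))
E
python3 - <<'E'
from h import *
goto([.504,.096,.25],43.5)
E
```

```text
t 1.1 tcp [0.475  0.1504 0.2634] tooly deg 64.0 shift [-0.0499 -0.0362  0.0134] q6 -0.96 F [ 0.   0.5 -0.7] open 0.0513
turn 0.3578
```

drive_tool(
  rows=[
    [[-0.025,-0.018,0.0],0],
    [[-0.025,-0.018,0],0],
    [[0,0,0],0.12],
    [[0,0,0],0.12],
    [[0,0,0],0.118],
    [[0,0,0],0],
  ],
)

```text
t: 1.7
tool_pos: [0.5037, 0.0978, 0.2633]
tool_rot: [-1.24, -2.885, 0.001]
contact_force: [-0.1, 0.8, 0.2]
opening: 0.0513
grip_force: 0.0
```

```bash
python3 - <<'E'
from h import *
import pickle
d=get("wrist","w1.png"); pickle.dump(d,open("w1.pkl","wb")); st=np.load("st.npy")
print(-d["R"].T@d["t"],d["R"][2]); goto([.504,.096,.109],43.5)
print(proj(d,[[.504,.096,.062],[.526,-.012,.03]]))
E
```

```text
[0.45528896 0.14952603 0.33336112] [ 0.19093293 -0.20009334 -0.96099286]
t 1.75 tcp [0.5037 0.0979 0.2634] tooly deg 43.62 shift [-0.0017 -0.001   0.1544] q6 -0.71 F [-0.3  0.2  0. ] open 0.0517
turn 0.002
[[318.15462014 234.05074475]
 [256.18943299 321.58931802]]
```

View pics/w1.png

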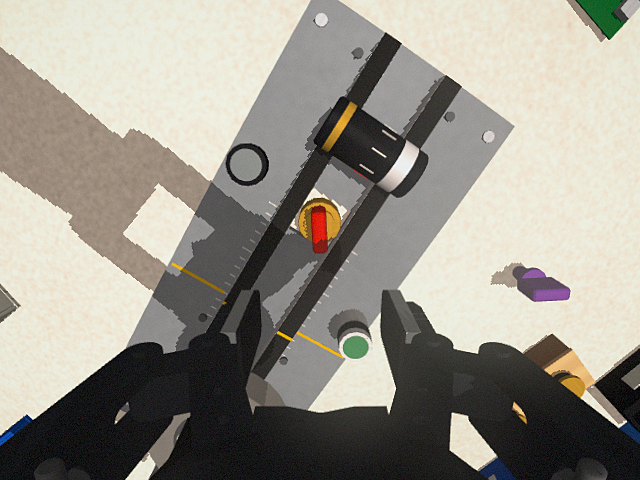

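The wrist view shows the red wing's top running nearly vertically from (319,207) to (319,252). The socket is around (320,219), the index line runs (172,264) to (342,356), and the tube lies from (333,125) to (408,180).

```bash
python3 - <<'E'
from fit import *
d=pickle.load(open("w1.pkl","rb")); im=d["image"]; h=cv2.cvtColor(im,cv2.COLOR_BGR2HSV)
m=(((h[...,0]<6)|(h[...,0]>174))&(h[...,1]>150)&(h[...,2]>70)); m[:190]=0;m[260:]=0;m[:,:290]=0;m[:,350:]=0
print(h[225:229,300:340:4,2][0], cv2.minAreaRect(np.argwhere(m)[:,::-1].astype(np.float32)))
y=((h[...,0]>18)&(h[...,0]<30)&(h[...,1]>150)&(h[...,2]>110))
for a,b,c,e in((165,255,235,310),(270,325,345,362)):
    k=np.argwhere(y[b:e,a:c])[:,::-1]+[a,b]; print("line",k.min(0),k.max(0),k.mean(0))
    print(inv(st,at_z(d,[k.mean(0)],.02)))
p=np.array([[319.5,209],[319.5,251]]); t=at_z(d,p,.062); v=t[1]-t[0]
print("wing",t,t.mean(0),np.degrees(np.arctan2(v[1],v[0])),inv(st,t))
print("corner",inv(st,at_z(d,[[514,126]],.012)),"wayends",inv(st,at_z(d,[[386,33],[401,43],[446,76],[461,86]],.03)))
print("socket",inv(st,at_z(d,[[320,219]],.03)))
E
```

```text
[202 175 123 178 222 226 208 210 204 207] ((318.5677185058594, 229.1171417236328), (46.339210510253906, 14.670050621032715), 86.53176879882812)
line [172 263] [225 303] [199.11176471 278.73529412]
[[-0.00438646 -0.06577316]]
line [277 331] [342 357] [308.61375661 341.5978836 ]
[[-0.00221685  0.0559249 ]]
wing [[0.49115627 0.11105065 0.062     ]
 [0.5142655  0.0867022  0.062     ]] [0.50271089 0.09887643 0.062     ] -46.495771998100984 [[-0.12718756 -0.00941068]
 [-0.09871809  0.00837618]]
corner [[-0.27073948  0.09951474]] wayends [[-0.26495626 -0.03567474]
 [-0.26532924 -0.02194064]
 [-0.26497264  0.02164618]
 [-0.26555177  0.03617844]]
socket [[-0.11473276 -0.00118859]]
```

drive_tool(
  rows=[
    [[0,0,0.03],0],
    [[0,0,0.03],0],
    [[0,0,0.03],0],
    [[0,0,0.03],0],
    [[0,0,0.02],0],
    [[0,0,0.013],0],
    [[0,0,0],0],
    [[0,0,0],0],
  ],
)

```text
t: 2.55
tool_pos: [0.5044, 0.098, 0.1116]
tool_rot: [1.239, 2.886, 0.001]
contact_force: [-0.2, -0.2, 0.5]
opening: 0.0514
grip_force: 0.0
```

drive_tool(
  rows=[
    [[0,0,0],0],
    [[0,0,0],0],
    [[0,0,0],0],
    [[0,0,0],0],
    [[0,0,0],0],
  ],
  jaw=1,
  grip_force=90,
)

```text
t: 3.05
tool_pos: [0.5042, 0.0976, 0.1122]
tool_rot: [1.24, 2.886, -0.002]
contact_force: [-2.5, -2.0, 6.0]
opening: 0.0103
grip_force: 87.9
```

drive_tool(
  rows=[
    [[0,0,0],0.12],
    [[0,0,0],0.12],
    [[0,0,0],0.12],
    [[0,0,0],0.12],
    [[0,0,0],0.12],
    [[0,0,0],0.12],
    [[0,0,0],0.12],
    [[0,0,0],0.12],
    [[0,0,0],0.1],
    [[0,0,0],0],
  ],
)

```text
t: 4.05
tool_pos: [0.5044, 0.0975, 0.1122]
tool_rot: [2.528, 1.863, -0.0]
contact_force: [-2.6, -3.5, 5.7]
opening: 0.0103
grip_force: 88.1
```

```bash
python3 - <<'E'
from h import *
goto([.5038,.0961,.16]); d=get("scene"); print(ctrl.get_obs()["wrist_torque"])
cv2.imwrite("pics/s2.png",cv2.resize(d["image"][220:345,220:430],None,fx=3.8,fy=3.8,interpolation=cv2.INTER_CUBIC)[:,:798])
E
```

```text
t 4.05 tcp [0.5044 0.0975 0.1122] tooly deg -17.22 shift [-0.0016 -0.0001 -0.0478] q6 0.35 F [-2.6 -3.5  5.7] open 0.0103
[-0.54372685  0.51674785 -0.06091609]
```

View pics/s2.png

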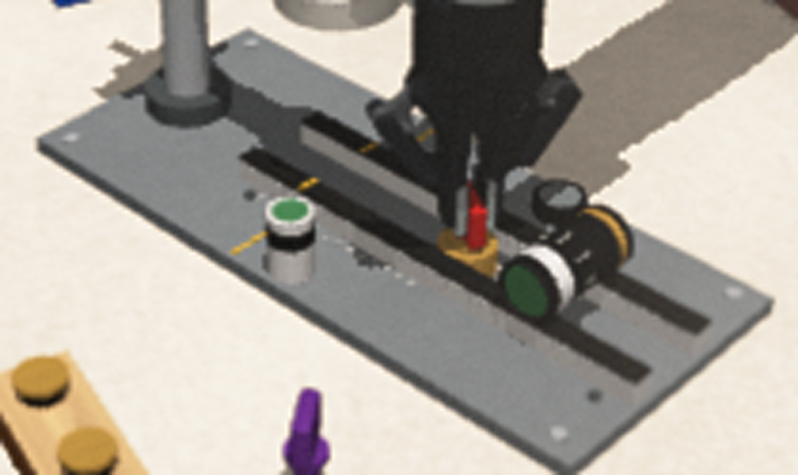

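The wing at crop (478,225) is now edge-on, so it turned with the gripper. Now I pull straight up.

drive_tool(
  rows=[
    [[0,0,-0.004],0],
    [[0,0,-0.005],0],
    [[0,0,-0.005],0],
    [[0,0,-0.006],0],
    [[0,0,-0.008],0],
    [[0,0,-0.01],0],
    [[0,0,-0.01],0],
    [[0,0,-0.01],0],
    [[0,0,0],0],
    [[0,0,0],0],
  ],
)

```text
t: 5.1
tool_pos: [0.5041, 0.098, 0.1693]
tool_rot: [2.529, 1.863, 0.001]
contact_force: [0.3, -0.7, -0.5]
opening: 0.0101
grip_force: 88.1
```

```bash
python3 - <<'E'
from h import *
for P in([.38,.06,.17],[.38,-.2,.17],[.471,-.391,.17]): goto(P)
d=get("wrist","w2.png")
E
```

```text
t 5.1 tcp [0.5041 0.098  0.1693] tooly deg -17.24 shift [-0.0731 -0.1072 -0.0007] q6 0.35 F [ 0.3 -0.7 -0.5] open 0.0101
t 5.1 tcp [0.5041 0.098  0.1693] tooly deg -17.24 shift [-0.3214 -0.0302 -0.0008] q6 0.35 F [ 0.3 -0.7 -0.5] open 0.0101
t 5.1 tcp [0.5041 0.098  0.1693] tooly deg -17.24 shift [-0.4768  0.1134 -0.0007] q6 0.35 F [ 0.3 -0.7 -0.5] open 0.0101
```

View pics/w2.png

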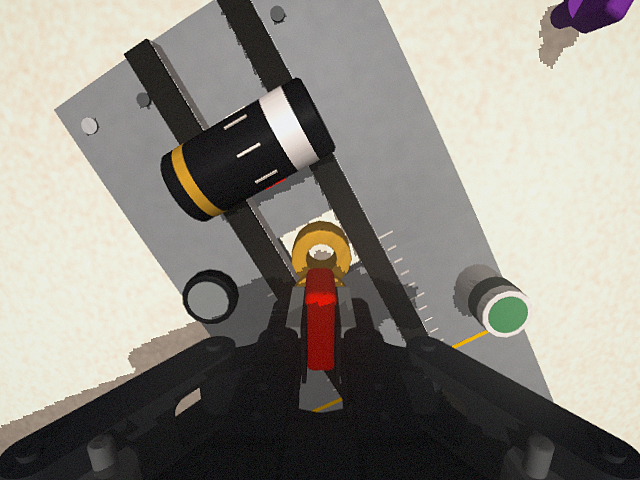

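The plug, at (320,320), is out of the socket and held in the fingers, and the tube is undisturbed. I carry it round the robot side of the microscope.

drive_tool(
  rows=[
    [[-0.018,-0.026,0],0],
    [[-0.027,-0.04,0],0],
    [[-0.028,-0.041,0],0],
    [[-0.04,0.012,0],0],
    [[-0.04,0.012,0],0],
    [[-0.042,0.013,0],0],
    [[-0.042,0.013,0],0],
    [[-0.042,0.013,0],0],
    [[-0.042,0.014,0],0],
    [[0,0,0],0],
  ],
)

```text
t: 6.15
tool_pos: [0.3798, -0.2039, 0.1691]
tool_rot: [2.534, 1.855, -0.002]
contact_force: [0.1, 0.4, -1.6]
opening: 0.0107
grip_force: 88.3
```

drive_tool(
  rows=[
    [[-0.031,0.029,0],0],
    [[-0.031,0.029,0],0],
    [[-0.031,0.029,0],0],
    [[-0.031,0.029,0],0],
    [[-0.031,0.028,0],0],
    [[0,0,0],0],
    [[0,0,0],0],
  ],
)

```text
t: 6.85
tool_pos: [0.4716, -0.3901, 0.1675]
tool_rot: [-2.527, -1.861, 0.0]
contact_force: [-0.7, -0.5, -1.5]
opening: 0.0105
grip_force: 88.5
```

```bash
python3 - <<'E'
from h import *
goto([.471,-.391,.12])
d=get("side"); im=d["image"][300:460,320:520]
cv2.imwrite("pics/d3.png",cv2.resize(im,None,fx=3,fy=3,interpolation=cv2.INTER_CUBIC))
print((proj(d,[[.471,-.391,.028]])-[320,300])*3)
E
```

```text
t 6.85 tcp [ 0.4716 -0.3901  0.1675] tooly deg -17.27 shift [-0.0012 -0.0001  0.0475] q6 -0.51 F [-0.7 -0.5 -1.5] open 0.0105
[[313.78630736 227.59479669]]
```

View pics/d3.png

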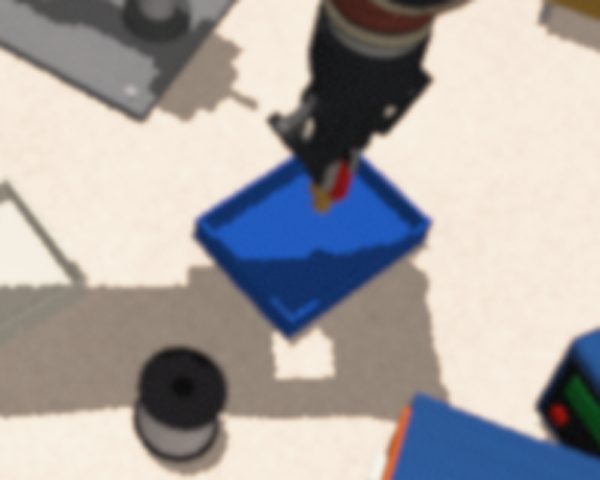

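The plug, at crop (330,195), is above the middle of the blue tray. Now I lower and release.

drive_tool(
  rows=[
    [[0,0,0.015],0],
    [[0,0,0.015],0],
    [[0,0,0.012],0],
    [[0,0,0.006],0],
    [[0,0,0.004],0],
    [[0,0,0.002],0],
    [[0,0,0],0],
    [[0,0,0],0],
  ],
)

```text
t: 7.7
tool_pos: [0.472, -0.3908, 0.1155]
tool_rot: [2.529, 1.863, 0.0]
contact_force: [0.1, 0.6, -2.1]
opening: 0.0103
grip_force: 88.5
```

drive_tool(
  rows=[
    [[0,0,0],0],
    [[0,0,0],0],
    [[0,0,0],0],
    [[0,0,0],0],
    [[0,0,-0.01],0],
    [[0,0,-0.03],0],
    [[0,0,-0.03],0],
    [[0,0,-0.03],0],
    [[0,0,0],0],
  ],
  jaw=0.5,
  grip_force=20,
)

```text
t: 8.6
tool_pos: [0.4737, -0.3924, 0.2219]
tool_rot: [2.52, 1.857, 0.002]
contact_force: [1.2, -0.8, 1.1]
opening: 0.0424
grip_force: 0.0
```

```bash
python3 - <<'E'
from fit import *
d=get("side"); d2=get("scene"); im=d["image"][340:430,370:480]; im2=d2["image"][170:230,210:300]
a=cv2.resize(im,(660,540),interpolation=cv2.INTER_CUBIC); b=cv2.resize(im2,(270,180))
h=cv2.cvtColor(d["image"],cv2.COLOR_BGR2HSV)
m=(((h[...,0]<8)|(h[...,0]>172))&(h[...,1]>150)&(h[...,2]>60)); m[:335]=0;m[430:]=0;m[:,:370]=0;m[:,480:]=0
k=np.argwhere(m)[:,::-1]; print(len(k)); 
if len(k): print("red",k.mean(0),k.min(0),k.max(0),at_z(d,[k.mean(0)],.02))
goto([.471,-.391,.17])
# tube by scene/side for push planning
th=st[2]; print("stand x dir deg",np.degrees(th)); 
print("push start",W(st,[[-.26,0,.12],[-.24,0,.12],[0,0,.12]]))
E
```

```text
104
red [427.67307692 371.30769231] [423 364] [432 380] [[ 0.49136006 -0.38608634  0.02      ]]
t 8.7 tcp [ 0.4721 -0.3908  0.2165] tooly deg -17.25 shift [-0.0004 -0.0011  0.0465] q6 -0.51 F [ 0.4 -0.7 -0.5] open 0.0428
stand x dir deg -78.49165286915185
push start [[ 0.47388026  0.24307051  0.12      ]
 [ 0.47787047  0.2234726   0.12      ]
 [ 0.52575304 -0.01170236  0.12      ]]
```

The plug stands upright in the tray: red centroid at side (428,371), about (0.48,-0.39). Now I head back round behind the tube.

drive_tool(
  rows=[
    [[0.031,-0.029,0],0],
    [[0.031,-0.029,0],0],
    [[0.031,-0.029,0],0],
    [[0.031,-0.029,0],0],
    [[0.031,-0.028,0],0],
    [[0.042,-0.013,0],0],
    [[0.042,-0.013,0],0],
    [[0.042,-0.013,0],0],
    [[0.042,-0.013,0],0],
    [[0.042,-0.013,0],0],
  ],
)

```text
t: 9.7
tool_pos: [0.3791, 0.0219, 0.2134]
tool_rot: [-2.529, -1.862, 0.002]
contact_force: [0.5, -0.1, 0.8]
opening: 0.0425
grip_force: 0.0
```

drive_tool(
  rows=[
    [[0.04,-0.012,0],0],
    [[0.045,0.005,0],0],
    [[0.045,0.005,0],0],
    [[0.045,0.005,0],0],
    [[0.045,0.005,0],0],
    [[0.045,0.003,0],0],
    [[0,0,0],0],
  ],
)

```text
t: 10.4
tool_pos: [0.4695, 0.2733, 0.2125]
tool_rot: [-2.524, -1.867, 0.005]
contact_force: [-1.1, 0.2, 0.1]
opening: 0.0428
grip_force: 0.0
```

drive_tool(
  rows=[
    [[0,0,0],0.12],
    [[0,0,0],0.12],
    [[0,0,0],0.12],
    [[0,0,0],0.12],
    [[0,0,0],0.12],
    [[0,0,0],0.12],
    [[0,0,0],0.12],
    [[0,0,0],0.12],
    [[0,0,0],0.109],
    [[0,0,0],0],
  ],
  jaw=0,
)

```text
t: 11.4
tool_pos: [0.4685, 0.269, 0.2134]
tool_rot: [3.125, 0.314, -0.004]
contact_force: [-0.2, -0.7, -0.2]
opening: 0.0851
grip_force: 0.0
```

```bash
cat > tube.py <<'E'
from fit import *
def blob(d,c,half=26):
    h=cv2.cvtColor(d["image"],cv2.COLOR_BGR2HSV); u,v=np.round(c).astype(int)
    m=((h[...,0]>35)&(h[...,0]<85)&(h[...,1]>60)&(h[...,2]>25)).astype(np.uint8)
    z=np.zeros_like(m); z[v-half:v+half,u-half:u+half]=1
    n,l,s,c=cv2.connectedComponentsWithStats(m*z)
    return [(s[i,4],c[i].round(1)) for i in range(1,n) if s[i,4]>=12]
def tube(x):
    out={}
    for nm,y in(("scene",.04),("side",-.04)):
        d=get(nm)
        for a,c in blob(d,proj(d,W(st,[[x,y,.05]]))[0]):
            # intersect pixel ray with the vertical plane of the end face (stand y = +-40 mm)
            o,v=ray(d,[c]); n=np.array([-np.sin(st[2]),np.cos(st[2]),0]); p0=W(st,[[0,y,0]])[0]
            P=o+v[0]*(n@(p0-o))/(n@v[0]); print(nm,a,c,"stand x %.4f z %.4f"%(inv(st,[P])[0,0],P[2]))
E
python3 - <<'E'
from tube import *
tube(-.19); goto(W(st,[[-.285,0,.22]])[0],-78.5)
print("tin",at_z(S,[[492,294]],.078),"pcb",at_z(S,[[438,378]],.01))
d=get("scene"); cv2.imwrite("pics/s4.png",cv2.resize(d["image"][150:350,250:510],(780,600),interpolation=cv2.INTER_CUBIC))
E
```

```text
scene 101 [357.8 296.2] stand x -0.1876 z 0.0519
side 69 [265.4 253.9] stand x -0.1842 z 0.0520
t 11.5 tcp [0.4688 0.2693 0.2139] tooly deg -78.39 shift [-0.0003  0.0017 -0.0061] q6 1.75 F [ 0.3 -0.3 -0.4] open 0.0855
turn 0.0019
tin [[0.30953995 0.36436802 0.078     ]] pcb [[0.52383423 0.42399708 0.01      ]]
```

View pics/s4.png

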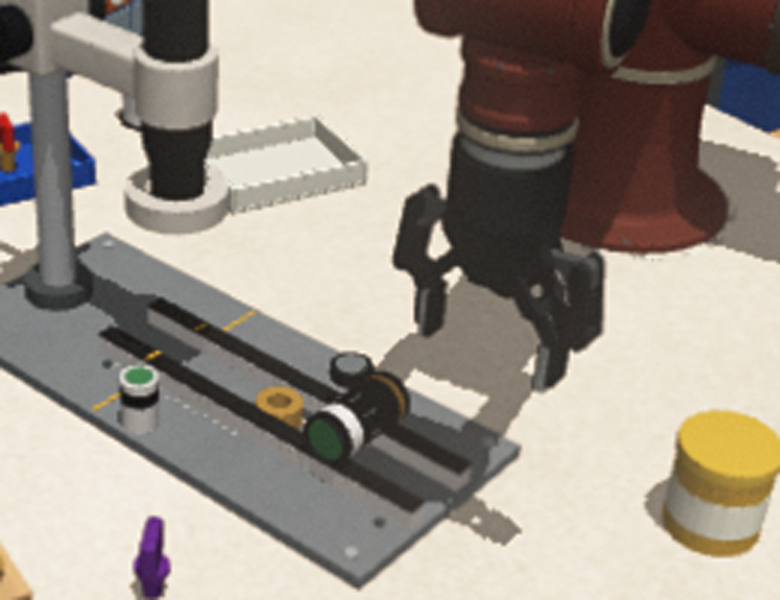

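The view shows the open gripper above and behind the tube, with the left finger at crop (430,330) and its knuckle at (420,220). The plug stands in the blue tray at (8,140). I measure the finger and knuckle outline, because it has to fit under the ring light.

```bash
python3 - <<'E'
from tube import *
c4=lambda a:(np.array(a,float)+.5)/3-.5+np.array([250,150])
o=ctrl.get_obs(); M=R.from_rotvec(o["tool_rot"]).as_matrix()
pts={"tipL":[428,333],"tipLouter":[417,325],"padmidouter":[415,290],"knuckleOuter":[395,262],"kn_upper_outer":[403,200],"kn_top":[432,185],"tipR":[545,388],"kR_outer":[605,262],"kR_low":[600,335],"bodyL":[450,160],"bodyR":[572,150]}
S2=S
for off in(0,.011):
  for k,p in pts.items():
    c,v=ray(S2,[c4(p)]); n=M[:,0]; p0=o["tool_pos"]+M[:,0]*off; P=c+v[0]*(n@(p0-c))/(n@v[0])
    l=M.T@(P-o["tool_pos"]); print(off,k,"tool y %.3f z %.3f"%(l[1],l[2]))
E
```

```text
0 tipL tool y 0.047 z 0.063
0 tipLouter tool y 0.056 z 0.061
0 padmidouter tool y 0.060 z 0.034
0 knuckleOuter tool y 0.079 z 0.019
0 kn_upper_outer tool y 0.077 z -0.030
0 kn_top tool y 0.055 z -0.050
0 tipR tool y -0.048 z 0.061
0 kR_outer tool y -0.074 z -0.048
0 kR_low tool y -0.079 z 0.004
0 bodyL tool y 0.043 z -0.073
0 bodyR tool y -0.041 z -0.112
0.011 tipL tool y 0.039 z 0.054
0.011 tipLouter tool y 0.049 z 0.052
0.011 padmidouter tool y 0.053 z 0.025
0.011 knuckleOuter tool y 0.071 z 0.011
0.011 kn_upper_outer tool y 0.069 z -0.038
0.011 kn_top tool y 0.048 z -0.058
0.011 tipR tool y -0.053 z 0.052
0.011 kR_outer tool y -0.079 z -0.055
0.011 kR_low tool y -0.084 z -0.004
0.011 bodyL tool y 0.036 z -0.080
0.011 bodyR tool y -0.047 z -0.118
```

drive_tool(
  rows=[
    [[0,0,0.03],0.002],
    [[0,0,0.03],0],
    [[0,0,0.03],0],
    [[0,0,0.02],0],
    [[0,0,0.008],0],
    [[0,0,0],0],
    [[0,0,0],0],
  ],
)

```text
t: 12.25
tool_pos: [0.47, 0.2702, 0.0979]
tool_rot: [-3.126, -0.312, -0.002]
contact_force: [-0.1, -0.3, -0.3]
opening: 0.0852
grip_force: 0.0
```

```bash
cat >> tube.py <<'E'
def where():
    o=ctrl.get_obs(); M=R.from_rotvec(o["tool_rot"]).as_matrix(); p=inv(st,[o["tool_pos"]])[0]
    print("t %.2f tcp stand x %.4f y %.4f z %.4f  tooly vs stand x %.2f deg F"%(o["t"],*p,o["tool_pos"][2],np.degrees(np.arctan2(M[1,1],M[0,1])-st[2])),o["contact_force"].round(1))
E
python3 - <<'E'
from tube import *
where(); tube(-.19)
c4=lambda a:(np.array(a,float)+.5)/3-.5+np.array([250,150])
tp=np.array([.4688,.2693,.2139]); n=np.array([.75,.66,0])
for k,p in {"hL":[415,5],"hLlow":[425,32],"hbot":[468,45],"wristL":[465,100],"wristR":[580,100],"ring":[578,140]}.items():
    for off in(0,.05):
        c,v=ray(S,[c4(p)]); p0=tp+n*off; P=c+v[0]*(n@(p0-c))/(n@v[0])-tp
        print(k,off,"lateral(toward scope) %.3f z %.3f"%(P@[.66,-.75,0],P[2]))
E
```

```text
t 12.25 tcp stand x -0.2874 y 0.0017 z 0.0979  tooly vs stand x -0.09 deg F [-0.1 -0.3 -0.3]
scene 102 [357.8 296.1] stand x -0.1875 z 0.0522
side 71 [265.6 254. ] stand x -0.1835 z 0.0520
hL 0 lateral(toward scope) 0.066 z 0.185
hL 0.05 lateral(toward scope) 0.062 z 0.205
hLlow 0 lateral(toward scope) 0.059 z 0.168
hLlow 0.05 lateral(toward scope) 0.055 z 0.190
hbot 0 lateral(toward scope) 0.033 z 0.163
hbot 0.05 lateral(toward scope) 0.031 z 0.185
wristL 0 lateral(toward scope) 0.031 z 0.127
wristL 0.05 lateral(toward scope) 0.029 z 0.151
wristR 0 lateral(toward scope) -0.037 z 0.135
wristR 0.05 lateral(toward scope) -0.035 z 0.159
ring 0 lateral(toward scope) -0.039 z 0.109
ring 0.05 lateral(toward scope) -0.037 z 0.134
```

drive_tool(
  rows=[
    [[0,0.01,0],0],
    [[0,0.008,0],0],
    [[0,0.003,0],0],
    [[0,0.003,0],0],
    [[0,0.004,0],0],
    [[0,0.006,0],0],
    [[0,0.008,0],0],
    [[0,0.008,0],0],
    [[0,0.008,0],0],
    [[0,0,0],0],
  ],
)

```text
t: 13.35
tool_pos: [0.481, 0.2121, 0.0969]
tool_rot: [3.126, 0.31, -0.0]
contact_force: [-0.2, -0.4, 1.0]
opening: 0.0855
grip_force: 0.0
```

drive_tool(
  rows=[
    [[0,0,0],0],
    [[0,0,0],0],
    [[0,0,0],0],
    [[0,0,0],0],
  ],
)

```text
t: 13.75
tool_pos: [0.4808, 0.2133, 0.0969]
tool_rot: [-3.126, -0.312, -0.0]
contact_force: [-0.3, -0.4, -0.2]
opening: 0.0853
grip_force: 0.0
```

```bash
python3 - <<'E'
from tube import *
where(); tube(-.145)
d=get("scene"); h=cv2.cvtColor(d["image"],cv2.COLOR_BGR2HSV)
o=ctrl.get_obs(); tp=o["tool_pos"]; n=np.array([.75,.66,0])
m=((h[...,0]<10)|(h[...,0]>170))&(h[...,1]>90)&(h[...,2]>25)
for r in range(90,230,10):
    u=np.flatnonzero(m[r,300:480])
    if len(u):
        p=[300+u[0],r]; c,v=ray(d,[p]); P=c+v[0]*(n@(tp-c))/(n@v[0])-tp; print(p,"lat %.3f z %.3f"%(P@[.66,-.75,0],P[2]))
E
```

```text
t 13.75 tcp stand x -0.2295 y 0.0008 z 0.0969  tooly vs stand x -0.09 deg F [-0.3 -0.4 -0.2]
scene 97 [339.6 285.8] stand x -0.1350 z 0.0523
side 72 [280.  261.5] stand x -0.1309 z 0.0514
[np.int64(433), 90] lat -0.050 z 0.410
[np.int64(427), 100] lat -0.041 z 0.392
[np.int64(304), 110] lat 0.177 z 0.355
[np.int64(418), 120] lat -0.030 z 0.355
[np.int64(399), 130] lat 0.002 z 0.333
[np.int64(391), 140] lat 0.015 z 0.313
[np.int64(383), 150] lat 0.028 z 0.292
[np.int64(375), 160] lat 0.041 z 0.270
[np.int64(368), 170] lat 0.053 z 0.249
[np.int64(362), 180] lat 0.063 z 0.227
[np.int64(359), 190] lat 0.068 z 0.205
[np.int64(360), 200] lat 0.065 z 0.183
[np.int64(375), 210] lat 0.034 z 0.165
[np.int64(376), 220] lat 0.031 z 0.143
```

drive_tool(
  rows=[
    [[0,0.01,0],0],
    [[0,0.006,0],0],
    [[0,0.002,0],0],
    [[0,0.002,0],0],
    [[0,0.005,0],0],
    [[0,0.008,0],0],
    [[0,0.0095,0],0],
    [[0,0.0095,0],0],
    [[0,0,0],0],
    [[0,0,0],0],
  ],
)

```text
t: 14.9
tool_pos: [0.4912, 0.1617, 0.0969]
tool_rot: [-3.126, -0.31, 0.0]
contact_force: [0.1, 0.2, 0.6]
opening: 0.0853
grip_force: 0.0
```

drive_tool(
  rows=[
    [[0,0,0],0],
    [[0,0,0],0],
    [[0,0,0],0],
  ],
)

```text
t: 15.2
tool_pos: [0.491, 0.1623, 0.0969]
tool_rot: [3.126, 0.312, -0.0]
contact_force: [0.5, 0.6, -0.4]
opening: 0.0854
grip_force: 0.0
```

```bash
python3 - <<'E'
from tube import *
where(); tube(-.075)
E
```

```text
t 15.20 tcp stand x -0.1775 y 0.0007 z 0.0969  tooly vs stand x -0.10 deg F [ 0.5  0.6 -0.4]
scene 90 [320.4 274.8] stand x -0.0764 z 0.0528
scene 31 [296.6 274.9] stand x 0.0022 z 0.0122
side 74 [297.  270.4] stand x -0.0713 z 0.0505
```

The offset model holds: run 2 stopped at -0.074, as predicted. I close the gap slowly, then do the final ramp.

drive_tool(
  rows=[
    [[0,0.01,0],0],
    [[0,0.008,0],0],
    [[0,0.005,0],0],
    [[0,0.002,0],0],
    [[0,0.002,0],0],
    [[0,0.002,0],0],
    [[0,0.002,0],0],
    [[0,0.002,0],0],
    [[0,0.002,0],0],
    [[0,0.0015,0],0],
  ],
)

```text
t: 16.3
tool_pos: [0.4983, 0.1262, 0.0969]
tool_rot: [3.126, 0.312, -0.0]
contact_force: [-0.2, 0.5, 0.0]
opening: 0.0853
grip_force: 0.2
```

```bash
python3 - <<'E'
from tube import *
where(); tube(-.063)
E
```

```text
t 16.30 tcp stand x -0.1406 y 0.0007 z 0.0969  tooly vs stand x -0.11 deg F [-0.2  0.5  0. ]
scene 89 [318.1 273.5] stand x -0.0691 z 0.0528
scene 38 [295.9 274.9] stand x 0.0046 z 0.0109
side 74 [299.3 271.6] stand x -0.0634 z 0.0504
```

drive_tool(
  rows=[
    [[0,-0.004,0],0],
    [[0.004,0,0],0],
    [[0,0.004,0],0],
    [[0,0.002,0],0],
    [[0,0.002,0],0],
    [[0,0.005,0],0],
    [[0,0.008,0],0],
    [[0,0.0095,0],0],
    [[0,0.0095,0],0],
    [[0,0,0],0],
  ],
)

```text
t: 17.4
tool_pos: [0.5097, 0.0905, 0.097]
tool_rot: [3.126, 0.309, 0.0]
contact_force: [-0.6, -0.2, 0.3]
opening: 0.0859
grip_force: 0.0
```

drive_tool(
  rows=[
    [[0,0,0],0],
    [[0,0,0],0],
    [[0,0,0],0],
    [[0,-0.005,0],0],
    [[0,-0.005,0],0],
  ],
)

```text
t: 17.9
tool_pos: [0.5073, 0.1022, 0.0969]
tool_rot: [-3.126, -0.312, 0.0]
contact_force: [0.3, 0.3, 0.5]
opening: 0.0854
grip_force: 0.0
```

```bash
python3 - <<'E'
from tube import *
where(); tube(-.00)
a=get("scene")["image"][230:305,270:370]; b=get("side")["image"][230:305,280:380]
cv2.imwrite("pics/fin.png",np.vstack([cv2.resize(a,(400,300),interpolation=cv2.INTER_CUBIC),cv2.resize(b,(400,300),interpolation=cv2.INTER_CUBIC)]))
E
```

```text
t 17.90 tcp stand x -0.1153 y 0.0046 z 0.0969  tooly vs stand x -0.11 deg F [0.3 0.3 0.5]
scene 86 [298.2 262. ] stand x -0.0041 z 0.0536
scene 38 [295.9 274.9] stand x 0.0046 z 0.0109
side 82 [318.3 281.4] stand x 0.0002 z 0.0499
```

View pics/fin.png

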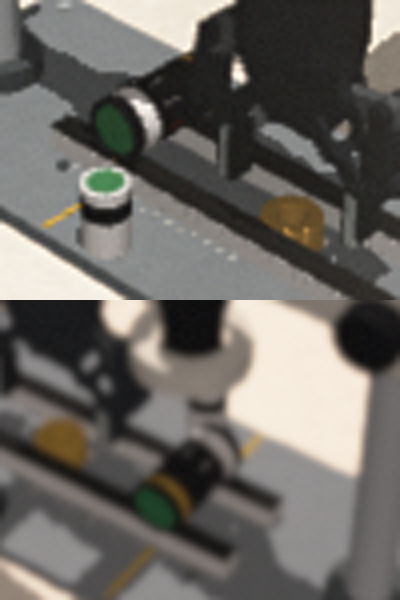

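The composite shows the tube under the ring light. Its green +y end is at (115,130) in the scene half and its -y end at (155,507) in the side half. The yellow line reappears on both sides of it at (130,570) and (255,443), so it lies close to the line. I check the per-camera bias against the line itself.

```bash
python3 - <<'E'
from tube import *
for nm in("scene","side"):
    d=get(nm); h=cv2.cvtColor(d["image"],cv2.COLOR_BGR2HSV)
    m=(h[...,0]>15)&(h[...,0]<32)&(h[...,1]>110)&(h[...,2]>70)
    for y0,y1 in((.045,.095),(-.095,-.045)):
        q=proj(d,W(st,[[x,y,.012] for x in(-.012,.012) for y in(y0,y1)])); z=np.zeros(m.shape,np.uint8)
        cv2.fillConvexPoly(z,cv2.convexHull(q.astype(np.int32)),1); k=np.argwhere(m&(z>0))[:,::-1]
        if len(k)>3: p=inv(st,at_z(d,k,.012)); print(nm,len(k),"line x mean %.4f at y %.3f"%tuple(p.mean(0)))
tube(0)
E
```

```text
scene 15 line x mean -0.0020 at y 0.082
side 16 line x mean 0.0003 at y -0.069
scene 86 [298.1 262.1] stand x -0.0038 z 0.0531
scene 38 [295.9 274.9] stand x 0.0046 z 0.0109
side 84 [318.5 281.4] stand x 0.0009 z 0.0503
```

Corrected for bias, the tube is about 1 mm short of the line and about 1.6° off square. I back away and check once more.

drive_tool(
  rows=[
    [[0,-0.015,0],0],
    [[0,-0.025,0],0],
    [[0,-0.03,0],0],
    [[0,-0.02,-0.01],0],
    [[0,0,-0.03],0],
    [[0,0,-0.03],0],
    [[0,0,0],0],
    [[0,0,0],0],
  ],
)

```text
t: 19.1
tool_pos: [0.4898, 0.1906, 0.1677]
tool_rot: [-3.126, -0.312, -0.003]
contact_force: [-0.0, -0.3, -0.1]
opening: 0.0852
grip_force: 0.0
```

```bash
python3 - <<'E'
from tube import *
where(); tube(0)
d=get("side"); h=cv2.cvtColor(d["image"],cv2.COLOR_BGR2HSV)
m=(((h[...,0]<8)|(h[...,0]>172))&(h[...,1]>150)&(h[...,2]>60)); m[:335]=0;m[430:]=0;m[:,:370]=0;m[:,480:]=0
print("plug red",np.argwhere(m)[:,::-1].mean(0)); print(ctrl.finish_job())
E
```

```text
t 19.10 tcp stand x -0.2054 y 0.0051 z 0.1677  tooly vs stand x -0.09 deg F [-0.  -0.3 -0.1]
scene 83 [298. 262.] stand x -0.0035 z 0.0532
scene 38 [295.9 274.9] stand x 0.0046 z 0.0109
side 81 [318.7 281.6] stand x 0.0015 z 0.0499
plug red [427.51923077 371.26923077]
the job is handed in; nothing more can be done
None
```

Job handed in at about 19 s: the plug is standing in the blue tray, and the tube is at rest about 1 mm from the index line and under 2° off square by camera measurement; no verdict was returned.

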